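Move a slide tray from the shaker to the drying rack

ROBOT

A 7-joint arm with a two-finger parallel gripper is mounted at the origin on a cart in front of the work surface, level with it; the furniture and walls round the work are solid. World frame = base frame: x ahead of the robot, y to its left, z up, the work surface at z = 0. Lengths are in m, angles in rad, forces in N, time in s.
With the tool pointing down it reaches from about 0.425 to 0.875 m from the base axis. Payload 8.4 kg.
Tool frame: the origin (TCP) lies midway between the tips of the shut fingers; the grasp point (between the pads) lies 19 mm behind it (robot.tcp_to_grasp is the distance from the TCP to the grasp point, in m); z points along the fingers, y is the line along which they close (so a half turn about z gives the same grasp; the last joint's range is limited). The gripper opens to 85 mm and grips with 20 to 120 N. Pads are 22 mm wide; open, the fingers measure 114 mm over their backs; the gripper's body (76 mm by 85 mm) begins 54 mm behind the grasp point. The pads swing forward as they close: fully open they stand 13 mm farther back than shut.
Start: joints at [-1.235, 0.333, 0.04, 1.465, -0.013, 1.343, -0.059], TCP at [0.274, 0.589, 0.199] pointing down, gripper open.
Joint ranges: [-2.58, 2.58], [-0.38, 2.09], [-1.3, 1.39], [0.25, 2.4], [-1.5, 4.64], [0.08, 2.09], [-2.65, 2.65]. Speed limits (rad/s): [2.22, 2.22, 2.79, 2.79, 3.14, 3.14, 3.14].

INTERFACE

Orientations are given as a 3x3 rotation matrix whose columns are the frame's x, y, z axes.
In Python, from rig import robot, hand, eyes gives the robot as it stands. Calls block until the motion is done:
- robot.goto(position, orientation): joint-space move of the TCP to a pose.
- robot.move_l(position, ori=None, vel=0.15, f_stop=None): straight line of the TCP; ori=None keeps the orientation; vel is the mean speed in m/s. With f_stop (N) it stops when the force on the tool has changed by that much, and returns True; else False.
- robot.goto_joints(angles): joint-space move.
- hand.set_gripper(opening, newtons=None): opening from 0.0 (shut) to 1.0 (fully open); newtons is the grip in N (None keeps the last); returns when the fingers have stopped.
- robot.wait(seconds).
- robot.solve_ik(position, orientation): joint angles nearest the present ones, or None.
- eyes.camera(name): name is "side" or "top"; returns a dict with "color" (384x512x3 uint8, blue, green, red), "depth" (384x512 float32, m along the optical axis (not along the pixel's ray), 0 where there is no reading), "mtx" (3x3 intrinsics, pixels), "extrinsics" (4x4, takes a point from camera to world coordinates). Camera axes: x right, y down, z forward; pixel columns grow to the right and rows downward; lengths in m; the calibration is good to about 2 mm. A picture is of the moment at which its call begins.
A pose or a line that the arm cannot do raises robot.PlanningError and nothing moves.
- robot.finish_job(): hands the job in; it is judged then, once.
Readings, each from a call of its own:
- robot.read_time(): time.
- robot.read_joint_positions(): joint angles.
- robot.read_qd(): joint speeds.
- robot.read_tau(): joint torques, N m.
- robot.read_tcp_pos(): TCP position.
- robot.read_tcp_rot(): TCP orientation.
- robot.read_contact_force(): force on the tool from outside, world axes, zero at the start.
- robot.read_wrist_torque(): the same for the moment, N m.
- robot.read_finger_gap(): opening from 0.0 (shut) to 1.0 (fully open).
- robot.read_grip_force(): force on a finger pad.
Only numpy, scipy, OpenCV 4.12 (cv2) and the standard library are available. Lean on these libraries where they do the work, as an engineer would, in place of code of your own. Each camera call takes 0.05 s, during which the arm holds its last target. There are 200 camera calls.

TASK

Take the blue slide tray off the rocking shaker: raise its front over the orange lip, tilting the tray, and draw it out from under the keeper strip at the back. Then slide it level into the free slot of the drying rack (the one with the green ledges), fully home with its grip left outside, and let it go. Do not knock over or push away the timer, the yellow-capped jar, the blue marker or the white bottle.

Things in the scene. Friction and masses are not known exactly. Their poses are not given: they have to be found in the camera images.
- tray: Blue rigid slide tray: plate 110 (x) by 90 (y) by 8 mm, slides let into its top, about 0.2 kg, loose. Origin: centre of its underside; z up, +x to the rear edge, -x to the front. Near the front stands a grip, an upright blue block: x -55 to -25 mm, 14 mm thick in y, top 58 mm above the underside. It starts flat on the shaker's bed with about 3 mm play, front behind the lip, rear under the keeper.
- tray_grip (a point): Point in the middle of the tray's grip, at x -40, y 0, 44 mm above the tray's underside; axes as the tray's. Take it here across its 14 mm thickness (fingers closing along the tray's y).
- tray_front (a point): Middle of the lower front edge of the tray (x -55 mm).
- tray_rear (a point): Middle of the lower rear edge of the tray (x +55 mm).
- shaker: White rocking shaker, 136 x 112 mm, fixed to the worktop, platform locked level. Origin at the middle of its foot on the worktop; z up, +x to its rear, -x to its front, which looks roughly to the robot. Between shaker and rack, farther back (from about 0.57 m from the robot's axis), fixed things up to 0.17 m high stand on the worktop (mixer, beaker): carry the tray in front of them.
- shaker_bed (a point): Middle of the shaker's flat bed, 55 mm above the worktop; axes as the shaker's. Lip inner face at x -58 mm, rear wall inner face at x +58 mm, side rails 10 mm high with inner faces at y +-48 mm.
- rack: Drying rack, fixed, 84 (x) by 122 (y) by 236 mm high, dark top and bottom, clear sides. Origin: centre of its underside; z up, -x to its open front, which looks roughly to the robot. Seven levels 26 mm apart; all but the third from below hold fixed grey trays without grips, flush with the front. The third, with green ledges, is free.
- rack_slot (a point): Where the tray's origin lies when home in the free slot, at the height of the green ledges' upper sides, 92 mm above the worktop; axes as the rack's and, when home, the tray's (rear edge goes in first). Clear width 100 mm, clear height 22 mm at the sides (4 mm ledges above). Back wall at x +57 mm, 2 mm behind the home tray. The grip then stands 8 mm outside the rack's front (x -17 mm).
- timer: White timer, 64 x 68 x 18 mm, lying loose on the worktop; origin at the centre of its underside. Leave alone.
- jar_yellow: Yellow-capped jar, 51 mm wide, 79 mm high, standing loose; origin at the centre of its underside. Leave alone.
- marker_blue: Blue marker pen, 122 mm long, lying loose; origin at the centre of its underside. Leave alone.
- reagent: White bottle with a blue cap, 68 mm wide, 156 mm high, standing loose; origin at the centre of its underside. Leave alone.
- shaker_lip (a point): Middle of the top of the orange front lip, 26 mm above the bed; the lip is 5 mm thick and runs the full width. The tray's front must rise over it before the tray can come forward.
- shaker_keeper (a point): Lower front edge of the orange keeper strip at the rear, middle of its width, 20 mm above the bed; the strip is 5 mm thick and covers the last 15 mm of the tray. It lets the tray (8 mm) rise only 12 mm straight up. Tilting the tray front-up 15 to 22 degrees about its rear lower edge, then pulling it forward along its own tilted plane, clears lip and strip.
- rack_mouth (a point): Middle of the free slot's mouth in the rack's front, at the height of the green ledges' upper sides; axes as the rack's. The rack rises 144 mm above it, so a hand pointing straight down would meet the rack: lean the tool 22 to 45 degrees back to the robot, fingers pointing down and into the rack.

How it is judged:
On the way, in this order (a step that is already met when the one before it is completed fails the run):
1. the tray's front edge is raised over the lip, the tray tilted, while its rear is still on the shaker (z of tray_front in the frame of shaker_bed above 0.026 m and angle between tray's own z axis and vertical above 0.1 rad and distance between tray_rear and shaker_bed below 0.075 m), for 0.05 s.
2. the tray is off the shaker (distance between tray and shaker_bed above 0.11 m), for 0.1 s.
At the end, for the whole second after the job is handed in: The tray lies level (within 0.05 rad) and at rest on the green ledges of the rack's free slot, grip outside, within 8 mm of fully home, within 8 mm sideways and within 4 mm in height of the slot point (x of tray in the frame of rack_slot between -0.008 and 0.006 m and y of tray in the frame of rack_slot between -0.008 and 0.008 m and z of tray in the frame of rack_slot between -0.004 and 0.004 m and angle between tray's own z axis and vertical below 0.05 rad and x of tray_grip in the frame of rack_slot below -0.03 m and linear speed of tray below 0.02 m/s); the robot touches nothing.
It fails at once if the timer is pushed more than 20 mm (distance of timer from where it was at the start of the episode above 0.02 m).
It fails at once if the yellow-capped jar is pushed more than 20 mm or tipped (distance of jar_yellow from where it was at the start of the episode above 0.02 m or angle between jar_yellow's own z axis and vertical above 0.4 rad).
It fails at once if the blue marker is pushed more than 30 mm (distance of marker_blue from where it was at the start of the episode above 0.03 m).
It fails at once if the white bottle is pushed more than 20 mm or tipped (distance of reagent from where it was at the start of the episode above 0.02 m or angle between reagent's own z axis and vertical above 0.4 rad).
It also fails if it takes over 58 s, if anything falls off the work surface, if the arm or the gripper's body presses on something with over 40 N, if the wrist force passes 120 N, or if a joint passes its speed limit or range.

## Working session

There is one attempt and no reset: what is moved stays moved. The work goes in short steps, each a Python script; the robot and the scene stay as the last script left them, time stands still between calls to the robot, and variables do not carry over. Pictures are saved under pics/ and viewed, at most 14 in all, crops included, and the job is handed in when it is done.

```bash
ls; mkdir -p pics
python3 - <<'E'
from rig import robot, hand, eyes
import cv2, numpy as np
for n in ("side","top"):
    c=eyes.camera(n); cv2.imwrite(f"pics/{n}0.png",c["color"]); np.savez(f"{n}0.npz",**c)
    print(n,c["mtx"].tolist(),np.round(c["extrinsics"],3).tolist())
print(robot.read_time(), robot.tcp_to_grasp)
E
```

```text
pics
side [[377.6901197795114, 0.0, 250.17475488261857], [0.0, 377.6901197795114, 187.6480645634677], [0.0, 0.0, 1.0]] [[0.978, -0.138, 0.154, 0.326], [-0.206, -0.584, 0.785, -0.973], [-0.019, -0.8, -0.599, 0.859], [0.0, 0.0, 0.0, 1.0]]
top [[493.5262866029603, 0.0, 255.69403165206487], [0.0, 493.5262866029603, 188.0130264050921], [0.0, 0.0, 1.0]] [[-0.023, -0.996, 0.087, 0.389], [-1.0, 0.023, 0.001, 0.027], [-0.003, -0.087, -0.996, 1.67], [0.0, 0.0, 0.0, 1.0]]
0.1 0.0187
```

View pics/top0.png

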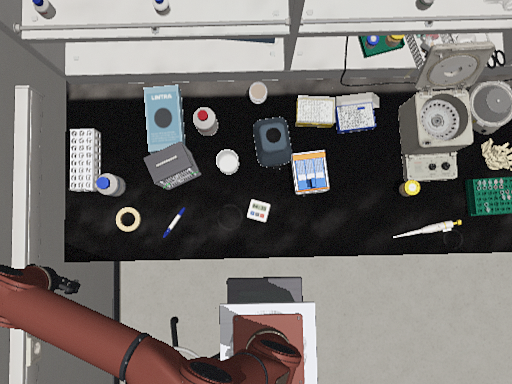

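View pics/side0.png

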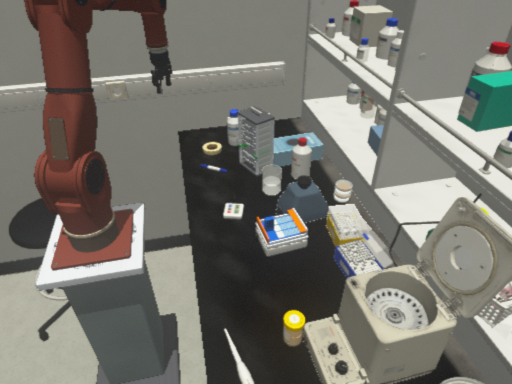

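The top view shows the shaker (orange lip and keeper) at about (310,172), the rack at (172,165), the timer at (258,210), the marker at (173,221), the bottle at (108,184) and the jar at (411,187). Next I'll enlarge the shaker and rack and measure their colours and heights.

```bash
cat > meas.py <<'E'
import numpy as np, cv2
def load(n): return dict(np.load(n))
def cloud(c):
    d=c["depth"]; v,u=np.mgrid[:d.shape[0],:d.shape[1]]
    K=c["mtx"]; p=np.stack([(u-K[0,2])/K[0,0]*d,(v-K[1,2])/K[1,1]*d,d],-1)
    E=c["extrinsics"]; P=p@E[:3,:3].T+E[:3,3]; P[d==0]=np.nan; return P
def ray(c,uv,z):
    K,E=c["mtx"],c["extrinsics"]; uv=np.atleast_2d(uv).astype(float)
    r=np.c_[(uv-K[:2,2])/[K[0,0],K[1,1]],np.ones(len(uv))]@E[:3,:3].T
    return E[:3,3]+r*((z-E[2,3])/r[:,2])[:,None]
def mask(c,lo,hi): return cv2.inRange(cv2.cvtColor(c["color"],cv2.COLOR_BGR2HSV),lo,hi)>0
E
python3 - <<'E'
from meas import *
t=load("top0.npz"); s=load("side0.npz")
a=cv2.resize(t["color"][75:250,90:350],None,fx=3,fy=3,interpolation=cv2.INTER_CUBIC); cv2.imwrite("pics/topc.png",a)
b=np.hstack([cv2.resize(s["color"][190:270,235:335],(400,320),interpolation=cv2.INTER_CUBIC),cv2.resize(s["color"][95:185,225:300],(400,480),interpolation=cv2.INTER_CUBIC)[:320]]); 
b=np.zeros((480,800,3),np.uint8); b[:320,:400]=cv2.resize(s["color"][190:270,235:335],(400,320),interpolation=cv2.INTER_CUBIC); b[:,400:]=cv2.resize(s["color"][95:185,225:300],(400,480),interpolation=cv2.INTER_CUBIC)
cv2.imwrite("pics/sidec.png",b)
for n,c in(("top",t),("side",s)):
    P=cloud(c)
    for nm,lo,hi in(("orange",(5,150,120),(22,255,255)),("blue",(98,120,80),(125,255,255)),("green",(45,70,60),(85,255,255))):
        m=mask(c,lo,hi); k,l,st,ce=cv2.connectedComponentsWithStats(m.astype(np.uint8))
        for i in range(1,k):
            if st[i,4]>=6: print(n,nm,st[i].tolist(),np.round(np.nanmedian(P[l==i],0),3))
P=cloud(t)
# rack top: points z .22-.25
m=(abs(P[...,2]-.236)<.012)&(P[...,0]<.8)
k,l,st,ce=cv2.connectedComponentsWithStats(m.astype(np.uint8))
for i in range(1,k):
    if st[i,4]>60:
        v,u=np.where(l==i); W=ray(t,np.c_[u,v],.236)[:,:2]; r=cv2.minAreaRect(W.astype(np.float32)*1000); print("racktop",st[i].tolist(),np.nanmedian(P[l==i],0).round(3),r)
E
```

```text
top orange [313, 153, 6, 1, 6] [ 0.637 -0.168  0.078]
top orange [320, 152, 6, 4, 10] [ 0.64  -0.195  0.075]
top orange [296, 154, 15, 2, 15] [ 0.632 -0.127  0.08 ]
top orange [297, 187, 31, 5, 35] [ 0.519 -0.153  0.077]
top blue [33, 0, 8, 4, 26] [0.973 0.565 0.484]
top blue [156, 0, 7, 4, 15] [0.968 0.258 0.479]
top blue [367, 36, 12, 9, 57] [ 0.976 -0.348  0.158]
top blue [358, 107, 6, 3, 10] [ 0.769 -0.311  0.135]
top blue [338, 120, 1, 6, 6] [ 0.742 -0.25   0.049]
top blue [337, 127, 4, 6, 10] [ 0.718 -0.253  0.042]
top blue [366, 127, 6, 2, 9] [ 0.725 -0.356  0.049]
top blue [358, 128, 8, 2, 8] [ 0.722 -0.328  0.051]
top blue [344, 130, 5, 2, 10] [ 0.716 -0.278  0.04 ]
top blue [96, 177, 13, 12, 117] [0.548 0.501 0.155]
top blue [298, 177, 28, 13, 227] [ 0.538 -0.151  0.063]
top blue [178, 207, 7, 9, 33] [0.461 0.28  0.011]
top blue [163, 228, 8, 10, 36] [0.39  0.332 0.013]
top green [361, 36, 41, 20, 302] [ 0.973 -0.382  0.111]
top green [403, 39, 2, 6, 7] [ 0.982 -0.453  0.139]
top green [471, 177, 41, 39, 1124] [ 0.48  -0.746  0.054]
top green [163, 183, 8, 6, 14] [0.543 0.3
[... 937 characters left out ...]
54, 4, 5, 10] [0.585 0.224 0.09 ]
side green [428, 229, 5, 6, 8] [ 0.947 -0.334  0.139]
racktop [29, 97, 8, 167, 613] [0.561 0.68  0.236] ((555.6257934570312, 679.9951171875), (488.45330810546875, 15.526830673217773), 0.08248582482337952)
racktop [143, 142, 50, 42, 1123] [0.595 0.287 0.236] ((595.128662109375, 286.2381591796875), (84.31940460205078, 122.9586181640625), 23.674787521362305)
racktop [254, 338, 47, 18, 83] [ 0.063 -0.024  0.237] ((62.843475341796875, -22.120223999023438), (138.45654296875, 7.697451114654541), 70.2589111328125)
racktop [27, 366, 6, 18, 72] [-0.002  0.68   0.237] ((-0.8271942138671875, 681.0084228515625), (13.45235538482666, 46.942596435546875), 87.24945068359375)
```

View pics/topc.png

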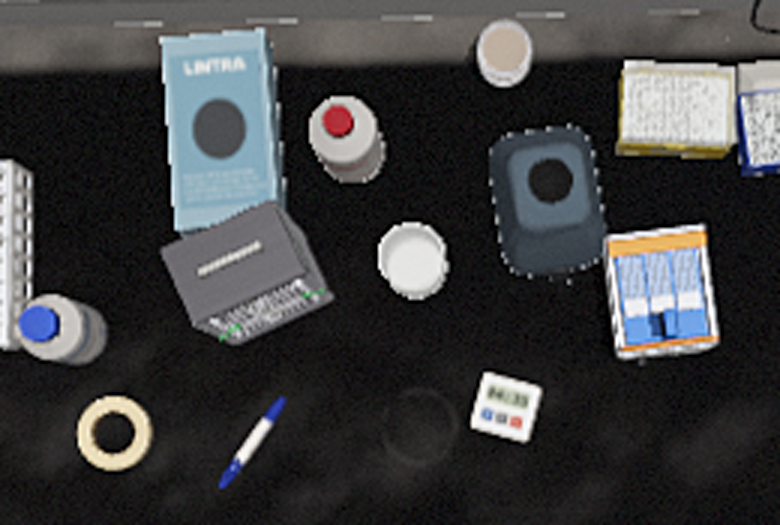

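View pics/sidec.png

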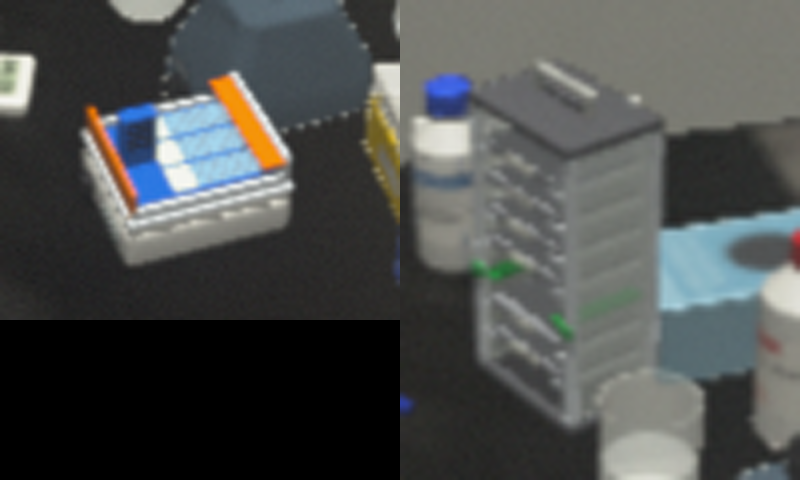

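Rack top measures 84 x 123 mm at z 0.236, which matches its given size. The side crop shows the blue grip just behind the lip, and the green ledges mark the free slot. Next I'll fit the shaker and grip and check that the planned path has IK solutions.

Run:
```python
from meas import *
from scipy.spatial.transform import Rotation as R
t=load("top0.npz"); s=load("side0.npz")
for n,c,(x0,y0,x1,y1) in (("top",t,(288,145,335,200)),("side",s,(250,200,312,250))):
    roi=np.zeros((384,512),bool); roi[y0:y1,x0:x1]=1
    P=cloud(c); m=mask(c,(3,110,90),(24,255,255))&roi
    m&=abs(P[...,2]-.08)<.015
    v,u=np.where(m); W=ray(c,np.c_[u,v],.081)[:,:2]; 
    r=cv2.minAreaRect((W*1000).astype(np.float32)); print(n,"orange rect",r)
    for nm,sel in(("keeper",W[:,0]>.58),("lip",W[:,0]<=.58)):
        f=cv2.fitLine((W[sel]*1000).astype(np.float32),cv2.DIST_HUBER,0,.01,.01).ravel(); q=W[sel]
        print(nm,len(q),"yaw of y-axis-90:",np.degrees(np.arctan2(-f[0]*np.sign(f[1]),abs(f[1]))),"mid",((q.max(0)+q.min(0))/2).round(4),q.max(0)-q.min(0))
    # shaker body
    g=roi&(P[...,2]>.045)&(P[...,2]<.12)&(P[...,0]>.49)&(P[...,0]<.66)&(P[...,1]>-.235)&(P[...,1]<-.08)
    r=cv2.minAreaRect((P[g][:,:2]*1000).astype(np.float32)); print(n,"shaker rect",r)
    # grip top: blue and z>0.095
    b=mask(c,(95,100,30),(130,255,255))&roi&(P[...,2]>.095); q=P[b]
    if len(q)>2: print(n,"grip",len(q),q.mean(0).round(4),q.min(0).round(4),q.max(0).round(4),cv2.minAreaRect((q[:,:2]*1000).astype(np.float32)))
    h=roi&(P[...,2]>.1)&(P[...,0]<.6); q=P[h]; print(n,"high",len(q),q.mean(0).round(4) if len(q) else "")
    tr=mask(c,(95,60,60),(130,255,255))&roi&(abs(P[...,2]-.063)<.006); print(n,"tray",tr.sum(),cv2.minAreaRect((P[tr][:,:2]*1000).astype(np.float32)))
```

```text
top orange rect ((576.599853515625, -150.16354370117188), (119.74008178710938, 102.86859130859375), 5.375024318695068)
keeper 161 yaw of y-axis-90: 6.0173054 mid [ 0.6273 -0.1452] [0.02439213 0.10138617]
lip 34 yaw of y-axis-90: 5.6624556 mid [ 0.5194 -0.1546] [0.01138199 0.10047558]
top shaker rect ((587.6106567382812, -144.3558349609375), (154.97450256347656, 120.08250427246094), 5.874484062194824)
top grip 44 [ 0.5369 -0.153   0.1122] [ 0.5227 -0.1607  0.0986] [ 0.5517 -0.1465  0.119 ] ((537.0966796875, -153.248291015625), (13.76447868347168, 29.502891540527344), 84.89117431640625)
top high 47 [ 0.5377 -0.1525  0.1119]
top tray 288 ((593.9860229492188, -142.69317626953125), (146.76097106933594, 101.17807006835938), 10.786662101745605)
side orange rect ((577.4852905273438, -156.91921997070312), (127.01325988769531, 113.31291198730469), 7.035660743713379)
keeper 142 yaw of y-axis-90: 5.0023184 mid [ 0.6306 -0.1474] [0.02578226 0.1073356 ]
lip 68 yaw of y-axis-90: 4.011716 mid [ 0.5197 -0.1641] [0.0139101  0.11332597]
side shaker rect ((591.3450317382812, -147.72994995117188), (149.32557678222656, 122.6280517578125), 5.646677494049072)
side grip 67 [ 0.5396 -0.1587  0.1084] [ 0.5275 -0.1646  0.0952] [ 0.556  -0.1471  0.117 ] ((541.4193725585938, -155.99822998046875), (27.4965763092041, 15.679828643798828), 10.018786430358887)
side high 62 [ 0.5412 -0.1582  0.1104]
side tray 421 ((578.25048828125, -148.27682495117188), (96.44505310058594, 98.2453842163086), 4.341926574707031)
```

```bash
cat > plan.py <<'E'
import numpy as np
from scipy.spatial.transform import Rotation as R
from rig import robot, hand, eyes
LEAN=np.radians(34); SG=1
GR=np.array([-.040,0,.044])
YS=np.radians(5.6); YR=np.radians(23.7)
GRIP=np.array([.5375,-.1535]); RACK=np.array([.595,.286])
ex=lambda a:np.array([np.cos(a),np.sin(a)])
TRAY0=np.r_[GRIP+.040*ex(YS),.055]
SLOT=np.r_[RACK-.025*ex(YR),.092]
def rot(yaw,tilt): return R.from_euler("ZY",[yaw,tilt]).as_matrix()   # tilt>0: front up
def tool(p,yaw,tilt=0,sg=None):
    M=rot(yaw,tilt); sg=sg or SG
    z=np.array([np.sin(LEAN),0,-np.cos(LEAN)]); y=np.array([0,sg,0.]); x=np.cross(y,z)
    O=M@np.c_[x,y,z]
    return p+M@(GR+robot.tcp_to_grasp*z), O
def pivot(tilt,fwd=0,up=0,slide=0):  # tray origin when tilted about its rear lower edge
    M=rot(YS,tilt); rear=TRAY0+rot(YS,0)@[.055-fwd,0,up]
    return rear+M@[-.055-slide,0,0]
def rackp(back,up=0): return SLOT+np.r_[-back*ex(YR),up]
E
python3 - <<'E'
from plan import *
T=np.radians(18)
W=[("pre",*tool(TRAY0+[0,0,.1],YS)),("grasp",*tool(TRAY0,YS))]
for sg in(1,-1):
    L=[("high",TRAY0+[-.03,0,.25],YS,0),("grasp",TRAY0,YS,0),("tilt",pivot(T,.002,.0015),YS,T),("slid",pivot(T,.002,.0015,.05),YS,T),
     ("up",pivot(T,.002,.0015,.05)+[-.03,0,.09],YS,0),("mid",np.array([.47,.06,.18]),np.radians(15),0),("rk",rackp(.1,.006),YR,0),("home",rackp(.0,.003),YR,0)]
    for n,p,y,t in L:
        P,O=tool(p,y,t,sg); q=robot.solve_ik(P,O); print(sg,n,P.round(3),None if q is None else np.round(q,2))
for dy,z in((.589,.42),(.45,.42)):
    q=robot.solve_ik([.274 if dy>.5 else .42,dy,z],robot.read_tcp_rot()); print(q)
print(robot.read_tcp_rot().round(2))
E
```

```text
1 high [ 0.518 -0.152  0.333] [ 0.11 -0.37  0.22  2.01 -0.19  0.96  2.07]
1 grasp [ 0.548 -0.152  0.083] [-0.94 -0.35  1.21  2.34  0.24  0.38  1.82]
1 tilt [ 0.559 -0.151  0.11 ] [-0.96  0.15  1.32  2.04 -0.35  0.84  2.22]
1 slid [ 0.511 -0.156  0.125] [-1.01 -0.29  1.19  2.11  0.24  0.88  1.73]
1 up [ 0.471 -0.157  0.207] [ 0.43 -0.36  0.04  2.27 -0.43  0.76  2.37]
1 mid [0.441 0.052 0.208] None
1 rk [0.453 0.224 0.126] None
1 home [0.545 0.264 0.123] [-0.99 -0.1   0.39  2.25  0.35  0.42  1.11]
-1 high [ 0.518 -0.152  0.333] [ 0.1  -0.37  0.22  2.01 -0.19  0.96 -1.08]
-1 grasp [ 0.548 -0.152  0.083] [-0.87 -0.28  1.17  2.34  0.03  0.37 -1.14]
-1 tilt [ 0.559 -0.151  0.11 ] [-0.62  0.07  0.92  2.03 -0.22  0.82 -1.05]
-1 slid [ 0.511 -0.156  0.125] [-0.76 -0.15  1.01  2.11  0.04  0.85 -1.24]
-1 up [ 0.471 -0.157  0.207] [ 0.43 -0.36  0.04  2.27 -0.43  0.76 -0.77]
-1 mid [0.441 0.052 0.208] None
-1 rk [0.453 0.224 0.126] None
-1 home [0.545 0.264 0.123] [-0.59 -0.07  0.    2.24  0.25  0.4  -1.95]
[-1.24367423  0.33084529  0.06005669  1.02531087 -0.01990165  1.78741116
 -0.05508922]
[-1.00702712  0.25091312  0.15491435  1.13078074 -0.0385036   1.76400536
  0.27179284]
[[-0.91  0.42 -0.  ]
 [ 0.42  0.91 -0.  ]
 [-0.   -0.   -1.  ]]
```

Run:
```python
import plan; from plan import *
f=lambda a:[None if robot.solve_ik(*a) is None else "ok"][0]
for d in(24,26,28,30):
    plan.LEAN=np.radians(d); print("lean",d)
    for b in(.0,.04,.075,.085,.095): print(" rack",b,[(u,f(tool(rackp(b,u),YR))) for u in(.003,.06,.12)])
    # carry poses: tray origin radius r, angle a
    for r in(.50,.52,.54,.56):
        print(" carry r",r,[(a,z,f(tool(np.r_[r*ex(np.radians(a)),z],np.radians(a)))) for a in(-10,5,20) for z in(.2,.25)])
    T=np.radians(18); print(" slide",[(s,f(tool(pivot(T,.002,.0015,s),YS,T))) for s in(.03,.05,.08)])
```

```text
lean 24
 rack 0.0 [(0.003, 'ok'), (0.06, 'ok'), (0.12, 'ok')]
 rack 0.04 [(0.003, 'ok'), (0.06, 'ok'), (0.12, 'ok')]
 rack 0.075 [(0.003, 'ok'), (0.06, 'ok'), (0.12, 'ok')]
 rack 0.085 [(0.003, 'ok'), (0.06, 'ok'), (0.12, 'ok')]
 rack 0.095 [(0.003, 'ok'), (0.06, 'ok'), (0.12, 'ok')]
 carry r 0.5 [(-10, 0.2, None), (-10, 0.25, None), (5, 0.2, None), (5, 0.25, None), (20, 0.2, None), (20, 0.25, None)]
 carry r 0.52 [(-10, 0.2, 'ok'), (-10, 0.25, 'ok'), (5, 0.2, 'ok'), (5, 0.25, 'ok'), (20, 0.2, 'ok'), (20, 0.25, 'ok')]
 carry r 0.54 [(-10, 0.2, 'ok'), (-10, 0.25, 'ok'), (5, 0.2, 'ok'), (5, 0.25, 'ok'), (20, 0.2, 'ok'), (20, 0.25, 'ok')]
 carry r 0.56 [(-10, 0.2, 'ok'), (-10, 0.25, 'ok'), (5, 0.2, 'ok'), (5, 0.25, 'ok'), (20, 0.2, 'ok'), (20, 0.25, 'ok')]
 slide [(0.03, 'ok'), (0.05, 'ok'), (0.08, 'ok')]
lean 26
 rack 0.0 [(0.003, 'ok'), (0.06, 'ok'), (0.12, 'ok')]
 rack 0.04 [(0.003, 'ok'), (0.06, 'ok'), (0.12, 'ok')]
 rack 0.075 [(0.003, 'ok'), (0.06, 'ok'), (0.12, 'ok')]
 rack 0.085 [(0.003, 'ok'), (0.06, 'ok'), (0.12, 'ok')]
 rack 0.095 [(0.003, 'ok'), (0.06, 'ok'), (0.12, 'ok')]
 
[... 1455 characters left out ...]
')]
 rack 0.075 [(0.003, 'ok'), (0.06, 'ok'), (0.12, 'ok')]
 rack 0.085 [(0.003, 'ok'), (0.06, 'ok'), (0.12, 'ok')]
 rack 0.095 [(0.003, 'ok'), (0.06, 'ok'), (0.12, 'ok')]
 carry r 0.5 [(-10, 0.2, None), (-10, 0.25, None), (5, 0.2, None), (5, 0.25, None), (20, 0.2, None), (20, 0.25, None)]
 carry r 0.52 [(-10, 0.2, None), (-10, 0.25, None), (5, 0.2, None), (5, 0.25, None), (20, 0.2, None), (20, 0.25, None)]
 carry r 0.54 [(-10, 0.2, 'ok'), (-10, 0.25, None), (5, 0.2, 'ok'), (5, 0.25, None), (20, 0.2, 'ok'), (20, 0.25, None)]
 carry r 0.56 [(-10, 0.2, 'ok'), (-10, 0.25, 'ok'), (5, 0.2, 'ok'), (5, 0.25, 'ok'), (20, 0.2, 'ok'), (20, 0.25, 'ok')]
 slide [(0.03, 'ok'), (0.05, 'ok'), (0.08, 'ok')]
```

```bash
sed -i 's/radians(34); SG=1/radians(28); SG=-1/; s/GR=np.array(\[-.040/GR=np.array([-.042/' plan.py
python3 - <<'E'
from plan import *
import cv2
P=robot.read_tcp_pos(); robot.move_l(P+[0,0,.24],vel=.3)
robot.goto(*tool(np.r_[.60*ex(.3),.32],.3)); print(robot.read_time(),robot.read_joint_positions().round(2))
hand.set_gripper(.6)
robot.goto(*tool(TRAY0+[-.03,0,.12],YS)); print(robot.read_time(),robot.read_joint_positions().round(2))
for n in("side","top"):
    c=eyes.camera(n); np.savez(n+"1.npz",**c); 
    cv2.imwrite(f"pics/{n}1.png",cv2.resize(c["color"][110:270,200:400],None,fx=4,fy=3.5) if n=="side" else c["color"])
print(robot.read_tcp_pos(), robot.read_contact_force())
E
```

```text
2.875 [-0.7  -0.28  0.22  1.88  0.16  1.06 -1.79]
4.6167 [-0.34 -0.33  0.58  2.16  0.01  0.79 -1.22]
[ 0.51500625 -0.15172958  0.2031289 ] [ 0.29970623 -0.1725964   0.29726416]
```

View pics/side1.png

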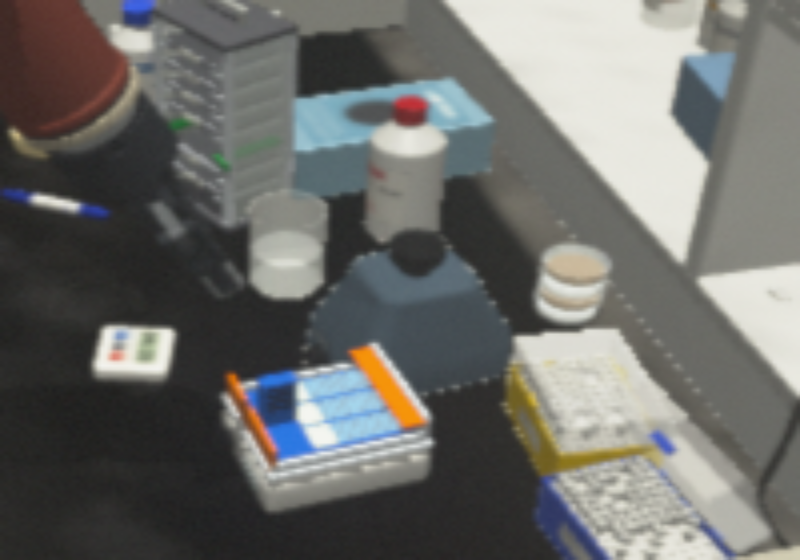

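The side view shows the gripper (around (200,250)) hanging above and in front of the undisturbed shaker. Next I descend and grip.

Run:
```python
from plan import *
robot.move_l(*tool(TRAY0+[0,0,.06],YS),vel=.15)
print(robot.move_l(*tool(TRAY0,YS),vel=.08,f_stop=12), robot.read_contact_force().round(1))
hand.set_gripper(0.0,80); robot.wait(.2)
print("t",robot.read_time(),"gap mm",robot.read_finger_gap()*85,robot.read_grip_force(),robot.read_contact_force().round(1))
p,O=tool(TRAY0,YS); print(robot.read_tcp_pos()-p, robot.read_joint_positions().round(2))
```

```text
False [-0.5 -0.3 -0.5]
t 7.075 gap mm 2.405847237037985 79.01727732270956 [-2.5  0.2  6. ]
[ 0.00033857 -0.00013946  0.00041506] [-0.48 -0.07  0.81  2.26 -0.31  0.5  -0.9 ]
```

Run:
```python
from plan import *
import cv2
a=eyes.camera("side"); b=eyes.camera("top")
A=cv2.resize(a["color"][185:265,240:320],(400,400),interpolation=cv2.INTER_CUBIC);B=cv2.resize(b["color"][140:205,280:345],(400,400),interpolation=cv2.INTER_CUBIC)
cv2.imwrite("pics/grasp.png",np.hstack([A,B])); print(robot.read_finger_gap())
```

```text
0.029049193337733252
```

View pics/grasp.png

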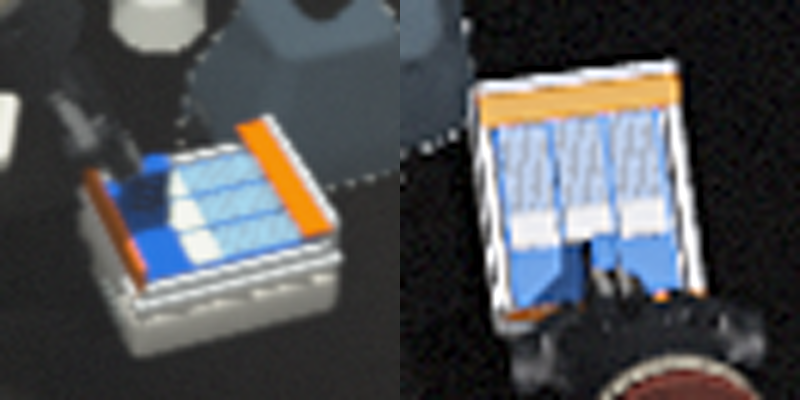

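Run:
```python
from plan import *
from meas import cloud,mask
for n in("side","top"):
    c=eyes.camera(n); P=cloud(c); hsv=__import__("cv2").cvtColor(c["color"],40)
    reg=(abs(P[...,0]-.53)<.05)&(abs(P[...,1]+.153)<.06)&(P[...,2]>.075)&(P[...,2]<.16)
    blue=mask(c,(95,100,30),(130,255,255)); org=mask(c,(3,110,60),(24,255,255))
    for nm,m in(("fing",reg&~blue&~org),("blue",reg&blue&(P[...,2]>.085))):
        q=P[m]; q=q[np.argsort(q[:,2])]; print(n,nm,len(q)); print(q[:14].round(3).tolist())
p,O=robot.read_tcp_pos(),robot.read_tcp_rot(); print("tcp",p.round(4),"grasp",(p-O[:,2]*.0187).round(4),O[:,1].round(3))
```

```text
side fing 100
[[0.528, -0.161, 0.076], [0.528, -0.21, 0.077], [0.554, -0.16, 0.078], [0.527, -0.154, 0.079], [0.557, -0.157, 0.079], [0.526, -0.182, 0.079], [0.529, -0.195, 0.079], [0.529, -0.208, 0.08], [0.526, -0.169, 0.08], [0.521, -0.141, 0.08], [0.515, -0.112, 0.081], [0.529, -0.206, 0.081], [0.524, -0.152, 0.081], [0.525, -0.175, 0.081]]
side blue 73
[[0.527, -0.152, 0.085], [0.544, -0.161, 0.085], [0.541, -0.161, 0.086], [0.538, -0.16, 0.086], [0.529, -0.159, 0.086], [0.532, -0.16, 0.087], [0.55, -0.16, 0.087], [0.544, -0.16, 0.088], [0.535, -0.158, 0.088], [0.551, -0.157, 0.089], [0.527, -0.153, 0.09], [0.529, -0.159, 0.091], [0.538, -0.161, 0.091], [0.54, -0.162, 0.091]]
top fing 77
[[0.511, -0.108, 0.076], [0.511, -0.105, 0.077], [0.524, -0.205, 0.083], [0.531, -0.145, 0.097], [0.537, -0.145, 0.099], [0.537, -0.151, 0.106], [0.553, -0.148, 0.106], [0.546, -0.144, 0.109], [0.54, -0.144, 0.109], [0.542, -0.144, 0.112], [0.536, -0.147, 0.116], [0.526, -0.155, 0.119], [0.532, -0.146, 0.12], [0.526, -0.146, 0.12]]
top blue 25
[[0.534, -0.145, 0.102], [0.552, -0.151, 0.107], [0.536, -0.154, 0.108], [0.546, -0.151, 0.109], [0.552, -0.157, 0.109], [0.539, -0.147, 0.109], [0.539, -0.154, 0.11], [0.543, -0.147, 0.11], [0.549, -0.148, 0.11], [0.539, -0.15, 0.111], [0.546, -0.147, 0.111], [0.549, -0.157, 0.112], [0.536, -0.156, 0.112], [0.549, -0.15, 0.112]]
tcp [ 0.5446 -0.153   0.0829] grasp [ 0.5358 -0.1539  0.0994] [ 0.097 -0.995  0.   ]
```

Run:
```python
from plan import *
from meas import cloud,mask
import cv2
def proj(c,p):
    E=c["extrinsics"]; q=E[:3,:3].T@(np.array(p)-E[:3,3]); return (c["mtx"]@(q/q[2]))[:2].round(1)
s1=dict(np.load("side1.npz")); print("pre tcp->",proj(s1,[.515,-.1517,.2031]))
p,O=robot.read_tcp_pos(),robot.read_tcp_rot(); ims=[]
for n,(x0,y0,w) in(("side",(245,195,50)),("top",(285,150,50))):
    c=eyes.camera(n); im=cv2.resize(c["color"][y0:y0+w,x0:x0+w],(400,400),interpolation=cv2.INTER_CUBIC)
    im=cv2.convertScaleAbs(im,alpha=1.8,beta=20)
    for k,col in((0,(0,0,255)),(.0187,(0,255,0)),(.05,(0,255,255)),(.073,(255,0,255))):
        u=proj(c,p-O[:,2]*k); print(n,k,u); cv2.circle(im,tuple(((u+.5-[x0,y0])*400/w).astype(int).tolist()),5,col,2)
    ims.append(im)
cv2.imwrite("pics/grasp2.png",np.hstack(ims))
```

```text
pre tcp-> [259.8 194.6]
side 0 [269.6 224.8]
side 0.0187 [266.9 221.4]
side 0.05 [262.2 215.4]
side 0.073 [258.7 210.9]
top 0 [311.8 181.2]
top 0.0187 [312.7 183.4]
top 0.05 [314.3 187.2]
top 0.073 [315.5 190.1]
```

View pics/grasp2.png

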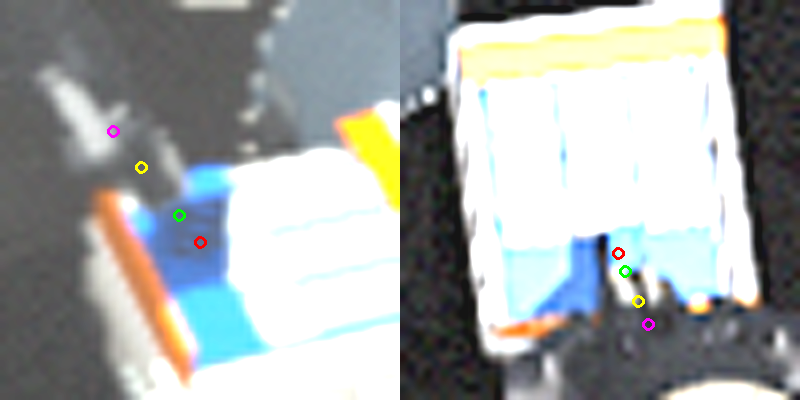

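Run:
```python
from plan import *
from meas import cloud,mask
c=eyes.camera("side"); P=cloud(c); a=np.load("side0.npz"); P0=cloud(a)
print("rows 211-231, cols 258-276: (y*1000,z*1000) now | y before")
for r in range(211,231,2): print(r,[tuple((P[r,k,1:]*1000).round().astype(int).tolist())+(int(P0[r,k,1]*1000),) for k in range(258,276,2)])
g=c["color"].astype(int); print([[g[r,k].tolist() for k in range(264,274,2)] for r in range(217,229,3)]); print([[a["color"][r,k].tolist() for k in range(264,274,2)] for r in range(217,229,3)])
```

```text
rows 211-231, cols 258-276: (y*1000,z*1000) now | y before
211 [(-216, 200, 13), (-218, 200, 10), (-215, 196, 9), (-180, 164, 5), (5, 2, 6), (4, 1, 2), (2, 2, 1), (-3, 4, 0), (1, -1, 0)]
213 [(-218, 194, 0), (-217, 193, 3), (-216, 190, -1), (-202, 176, -5), (-152, 131, -7), (-11, 5, -6), (-5, -2, -9), (-9, 0, -11), (-7, -3, -7)]
215 [(-219, 188, -10), (-207, 176, -8), (-189, 159, -13), (-167, 138, -11), (-163, 133, -15), (-19, 3, -16), (-18, 0, -18), (-25, 5, -21), (-20, 0, -22)]
217 [(-203, 166, -109), (-166, 132, -22), (-170, 134, -21), (-171, 134, -23), (-167, 130, -151), (-162, 123, -154), (-154, 115, -151), (-156, 116, -156), (-102, 65, -104)]
219 [(-116, 80, -117), (-31, 1, -33), (-164, 121, -101), (-171, 126, -153), (-173, 127, -160), (-159, 113, -158), (-159, 112, -159), (-158, 110, -158), (-158, 108, -157)]
221 [(-120, 75, -116), (-127, 81, -126), (-111, 64, -105), (-161, 109, -150), (-161, 108, -163), (-161, 107, -163), (-160, 105, -162), (-159, 103, -158), (-157, 99, -157)]
223 [(-121, 68, -117), (-139, 84, -137), (-120, 65, -119), (-151, 91, -152), (-160, 99, -163), (-160
[... 470 characters left out ...]
 -167), (-161, 76, -159), (-160, 73, -160), (-159, 71, -161), (-160, 71, -161), (-154, 64, -159)]
[[[49, 47, 49], [70, 70, 69], [157, 106, 85], [224, 118, 44], [226, 127, 61]], [[57, 54, 52], [82, 63, 53], [101, 67, 49], [99, 62, 44], [85, 59, 48]], [[123, 70, 41], [80, 52, 39], [79, 53, 42], [90, 57, 42], [83, 63, 52]], [[94, 61, 48], [80, 53, 42], [74, 54, 45], [76, 53, 42], [103, 66, 45]]]
[[[88, 59, 45], [170, 92, 42], [210, 109, 44], [216, 114, 48], [224, 124, 58]], [[146, 111, 94], [180, 96, 42], [149, 82, 43], [117, 68, 45], [89, 62, 48]], [[156, 85, 43], [102, 61, 41], [74, 53, 43], [75, 53, 43], [78, 56, 45]], [[147, 85, 63], [103, 63, 43], [73, 54, 44], [77, 54, 41], [87, 59, 44]]]
```

Run:
```python
from plan import *
from meas import cloud
def tips():
    c=eyes.camera("side"); P=cloud(c); g=c["color"].astype(int)
    m=(abs(P[...,0]-.53)<.06)&(P[...,1]<-.164)&(P[...,1]>-.24)&(P[...,2]>.086)&(P[...,2]<.2)&(np.ptp(g,axis=-1)<40)
    q=P[m]; q=q[np.argsort(q[:,2])][:8]; return q.round(3).tolist()
print("closed",tips())
hand.set_gripper(.35); print(robot.read_finger_gap(),tips(),robot.read_contact_force().round(1))
for f in(20,40,80):
    hand.set_gripper(0.0,f); robot.wait(.2); print(f,robot.read_finger_gap(),robot.read_grip_force(),robot.read_contact_force().round(1))
print(robot.read_time())
```

```text
closed [[0.518, -0.165, 0.118], [0.526, -0.168, 0.119], [0.523, -0.169, 0.12], [0.527, -0.166, 0.121], [0.519, -0.172, 0.124], [0.523, -0.169, 0.124], [0.529, -0.17, 0.124], [0.52, -0.169, 0.125]]
0.3478756059690984 [[0.522, -0.174, 0.11], [0.531, -0.173, 0.111], [0.524, -0.177, 0.111], [0.522, -0.175, 0.115], [0.518, -0.176, 0.116], [0.519, -0.174, 0.118], [0.533, -0.179, 0.119], [0.537, -0.176, 0.12]] [-0.4 -0.2 -0.6]
20 0.13191933269369852 19.52463984489441 [-1.1  0.5  1.6]
40 0.10363365496411953 39.11500811576843 [-2.3  0.1  2.5]
80 0.038840048824875226 78.77546790987253 [-2.1 -0.5  2.1]
9.4083
```

The gap depends on the grip force, so the fingers do hold the grip, but compliantly and probably near the tips. I'll go 5 mm deeper and regrip.

```bash
sed -i 's/,0,.044\])/,0,.039])/' plan.py
python3 - <<'E'
from plan import *
hand.set_gripper(.4)
print(robot.move_l(*tool(TRAY0,YS),vel=.05,f_stop=10))
for f in(20,50):
    hand.set_gripper(0.0,f); robot.wait(.2); print(f,robot.read_finger_gap(),robot.read_grip_force(),robot.read_contact_force().round(1))
print(robot.read_time())
T=np.radians(6); robot.move_l(*tool(pivot(T,.001,.001),YS,T),vel=.03)
print(robot.read_time(),robot.read_finger_gap(),robot.read_contact_force().round(1),robot.read_wrist_torque().round(2))
import cv2
a=eyes.camera("side"); b=eyes.camera("top")
A=cv2.resize(a["color"][185:265,240:320],(400,400),interpolation=cv2.INTER_CUBIC);B=cv2.resize(b["color"][140:205,280:345],(400,400),interpolation=cv2.INTER_CUBIC)
cv2.imwrite("pics/tilt6.png",np.hstack([A,B]))
E
```

```text
False
20 0.15208739041100328 21.19089961051941 [-2.3  0.2  3.2]
50 0.13292885548065775 48.89802575111389 [-3.7  0.7  5.4]
10.9833
11.475 0.12739488694279533 [ 0.5 -0.1 -1.1] [-0.03  0.44 -0.03]
```

View pics/tilt6.png

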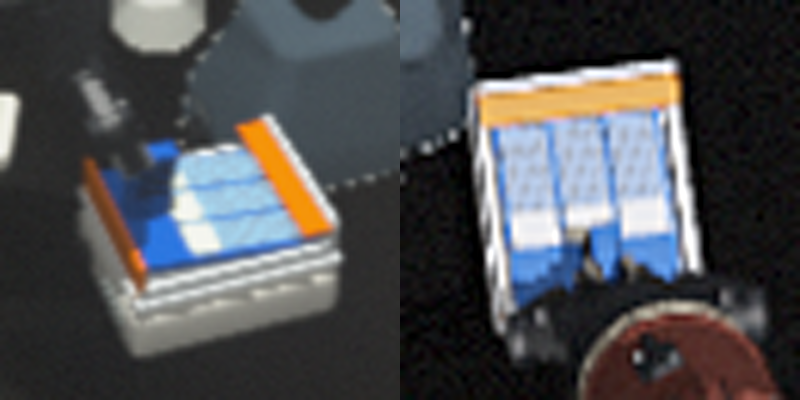

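The view shows the fingers around the grip at (145,175) and the tray's front starting to rise behind the lip. Next I tilt it to 19° and draw it out.

Run:
```python
from plan import *
from meas import cloud,mask
def st(n): print(n,round(robot.read_time(),2),round(robot.read_finger_gap(),3),robot.read_contact_force().round(1),robot.read_wrist_torque().round(2))
for d in(12,19):
    T=np.radians(d); robot.move_l(*tool(pivot(T,.002*d/18,.0015),YS,T),vel=.04); st(d)
robot.wait(.1)
c=eyes.camera("side"); np.savez("side2.npz",**c); P=cloud(c)
m=mask(c,(95,60,60),(130,255,255)); m[:, :245]=0; m[:,315:]=0; m[:200]=0; m[250:]=0
q=P[m&(P[...,2]>.05)&(P[...,2]<.115)&(abs(P[...,0]-.57)<.09)]
d=rot(YS,0); L=(q-np.r_[TRAY0[:2],.055])@d
for lo in range(-60,60,20):
    k=L[(L[:,0]*1000>=lo)&(L[:,0]*1000<lo+20)&(abs(L[:,1])>.012)]
    if len(k): print(lo,len(k),"median z above bed mm",(np.median(k[:,2])*1000).round(1))
```

```text
12 11.97 0.134 [ 0.1  0.1 -1.7] [ 0.07  0.34 -0.02]
19 12.39 0.131 [-0.7  0.4 -2.1] [-0.01  0.19 -0.03]
-60 45 median z above bed mm 41.2
-40 82 median z above bed mm 38.6
-20 20 median z above bed mm 30.9
0 71 median z above bed mm 25.1
20 92 median z above bed mm 19.2
40 30 median z above bed mm 14.5
```

Run:
```python
from plan import *
import cv2
def st(n): print(n,round(robot.read_time(),2),round(robot.read_finger_gap(),3),robot.read_contact_force().round(1),robot.read_wrist_torque().round(2))
T=np.radians(19)
print(robot.move_l(*tool(pivot(T,.002,.0015,.03),YS,T),vel=.05,f_stop=15)); st("s30")
print(robot.move_l(*tool(pivot(T,.002,.0015,.05),YS,T),vel=.06,f_stop=15)); st("s50")
p=pivot(T,.002,.0015,.05)
robot.move_l(*tool(p+[0,0,.06],YS,T),vel=.12); st("up")
robot.move_l(*tool(np.r_[.55*ex(np.radians(-12)),.2],np.radians(-12)),vel=.12); st("level")
for a in(-2,8,17):
    robot.move_l(*tool(np.r_[.55*ex(np.radians(a)),.2],np.radians(a)),vel=.2)
robot.move_l(*tool(rackp(.09,.10),YR),vel=.15); st("rack hi")
print(robot.read_joint_positions().round(2))
c=eyes.camera("side"); np.savez("side3.npz",**c); t=eyes.camera("top"); np.savez("top3.npz",**t)
A=cv2.resize(c["color"][90:190,200:300],(400,400),interpolation=cv2.INTER_CUBIC);B=cv2.resize(t["color"][130:230,140:240],(400,400),interpolation=cv2.INTER_CUBIC)
cv2.imwrite("pics/rack1.png",np.hstack([A,B]))
```

```text
False
s30 13.29 0.129 [ 1.2 -0.2 -1.5] [-0.03  0.26  0.03]
False
s50 13.78 0.135 [-0.5  0.7 -0.8] [-0.04  0.27 -0.05]
up 14.43 0.131 [-0.6  0.4 -2.4] [0.  0.3 0. ]
level 15.53 0.13 [-0.6  0.2 -1.8] [ 0.1   0.68 -0.02]
rack hi 18.0 0.13 [ 0.4  0.5 -1.9] [-0.3   0.67 -0.07]
[-0.61 -0.33 -0.01  2.19  0.13  0.81 -1.84]
```

View pics/rack1.png

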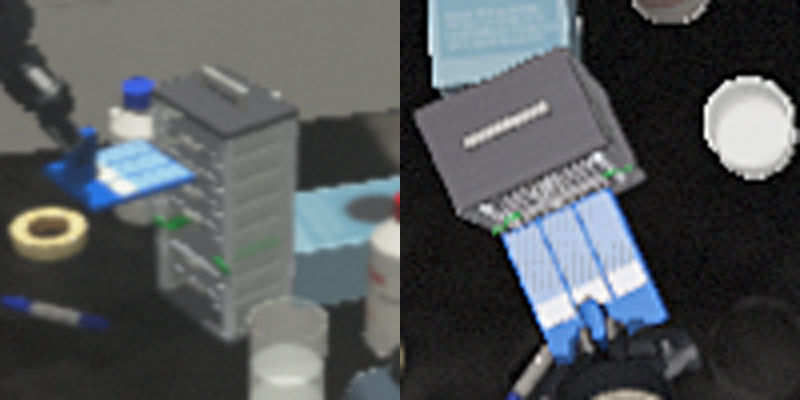

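The tray is held in front of the rack and looks level, with its rear edge near the rack front. Next I measure its tilt, yaw and offset in the hand.

```bash
cat > tray.py <<'E'
from plan import *
from meas import cloud,ray
import cv2
def tray_state(p,yaw,names=("top","side")):
    """deviation of tray from expected pose p,yaw (tray frame)"""
    for n in names:
        c=eyes.camera(n); P=cloud(c); L=(P-p)@rot(yaw,0)
        m=(L[...,0]>-.075)&(L[...,0]<.075)&(abs(L[...,1])<.06)&(abs(L[...,2]-.008)<.011)
        q=L[m]; s=q[(q[:,0]>-.02)]
        A=np.c_[s[:,:2],np.ones(len(s))]; k=np.linalg.lstsq(A,s[:,2],rcond=None)[0]
        h=p[2]+k[2]; v,u=np.where(m); W=(ray(c,np.c_[u,v],h)-p)@rot(yaw,0)
        r=cv2.minAreaRect((W[:,:2]*1000).astype(np.float32))
        print(n,len(q),"front-up rad",(-k[0]).round(3),"roll",k[1].round(3),"underside dz mm",((k[2]-.008)*1000).round(1),"rect",np.round(r[0],1),np.round(r[1],1),round(r[2],1),
          "rear edge x",(np.percentile(W[:,0],99)*1000).round(1),"y edges",(np.percentile(W[:,1],[1,99])*1000).round(1))
E
python3 - <<'E'
from tray import *
tray_state(rackp(.09,.10),YR)
E
```

```text
top 960 front-up rad 0.055 roll -0.01 underside dz mm -2.5 rect [-1.7  0.5] [ 89.9 108.6] 89.4 rear edge x 51.5 y edges [-43.8  44.5]
side 353 front-up rad 0.057 roll 0.03 underside dz mm -0.7 rect [-2.1 -8.3] [101.3 110.6] 87.5 rear edge x 51.5 y edges [-57.9  39.5]
```

```bash
cat >> tray.py <<'E'
DX,DY,DZ,DT=.002,0.,.002,-.056
def held(p,yaw): return tool(p+rot(yaw,0)@[DX,DY,DZ],yaw,DT)
E
python3 - <<'E'
from tray import *
robot.move_l(*held(rackp(.09,.06),YR),vel=.1)
robot.move_l(*held(rackp(.09,.007),YR),vel=.1); robot.wait(.2)
tray_state(rackp(.09,.007),YR)
c=eyes.camera("side"); t=eyes.camera("top")
A=cv2.resize(c["color"][110:190,215:295],(400,400),interpolation=cv2.INTER_CUBIC);B=cv2.resize(t["color"][130:220,145:235],(400,400),interpolation=cv2.INTER_CUBIC)
cv2.imwrite("pics/rack2.png",np.hstack([A,B])); print(robot.read_time(),robot.read_contact_force().round(1))
E
```

```text
top 894 front-up rad 0.004 roll 0.001 underside dz mm 0.1 rect [ 8.9 -3.7] [126.9 112.1] 0.3 rear edge x 54.5 y edges [-42.8  45.8]
side 366 front-up rad 0.009 roll 0.02 underside dz mm 1.7 rect [ 1.5 -6.4] [ 97.6 113.8] 89.7 rear edge x 56.6 y edges [-54.2  41.1]
19.8333 [ 0.3  0.3 -2.5]
```

View pics/rack2.png

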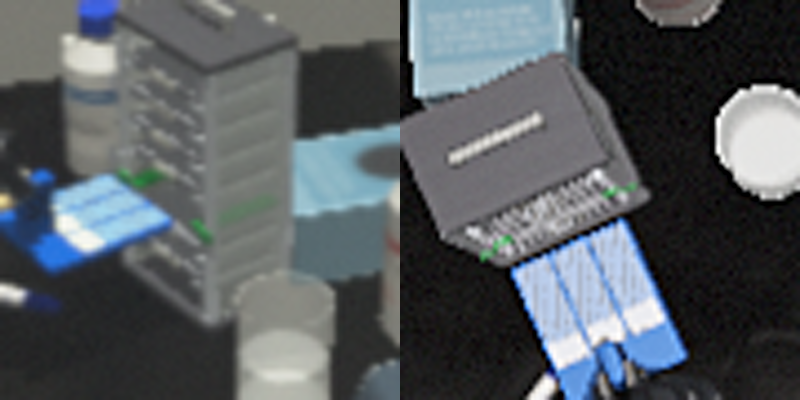

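The tray is level, at slot height and in line between the green ledge ends (about (495,248) and (622,190)). Next I insert it.

```bash
sed -i 's/^DX,DY,DZ,DT=.*/DX,DY,DZ,DT=.002,-.001,.002,-.059/' tray.py
python3 - <<'E'
from tray import *
def st(n): print(n,round(robot.read_time(),2),round(robot.read_finger_gap(),3),robot.read_contact_force().round(1),robot.read_wrist_torque().round(2))
for b in(.07,.045,.02,.004):
    h=robot.move_l(*held(rackp(b,.006),YR),vel=.04,f_stop=8); st((b,h))
    if h: break
c=eyes.camera("side"); t=eyes.camera("top")
A=cv2.resize(c["color"][110:190,215:295],(400,400),interpolation=cv2.INTER_CUBIC);B=cv2.resize(t["color"][130:220,145:235],(400,400),interpolation=cv2.INTER_CUBIC)
cv2.imwrite("pics/rack3.png",np.hstack([A,B]))
E
```

```text
(0.07, False) 20.48 0.135 [-0.2 -0.  -0.8] [-0.31  0.75 -0.01]
(0.045, False) 21.26 0.133 [ 0.   0.5 -1.9] [-0.29  0.78 -0.01]
(0.02, False) 22.03 0.131 [-0.4 -0.4 -1.8] [-0.32  0.71  0.02]
(0.004, False) 22.58 0.13 [-0.5 -0.4 -1.2] [-0.3   0.72  0.02]
```

View pics/rack3.png

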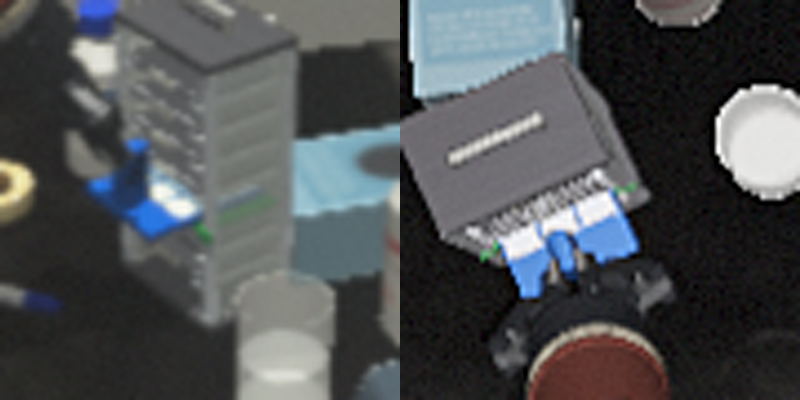

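Run:
```python
from tray import *
def st(n): print(n,round(robot.read_time(),2),round(robot.read_finger_gap(),3),robot.read_contact_force().round(1),robot.read_wrist_torque().round(2))
h=robot.move_l(*held(rackp(-.005,.006),YR),vel=.02,f_stop=5); P,O=held(rackp(-.005,.006),YR); st(("wall",h,(robot.read_tcp_pos()-P).round(4).tolist()))
M=rot(YR,0); p=robot.read_tcp_pos()+M@[-.0015,0,0]; robot.move_l(p,vel=.02)
h=robot.move_l(p+[0,0,-.011],vel=.02,f_stop=4); st(("down",h,(robot.read_tcp_pos()-p).round(4).tolist()))
hand.set_gripper(.3); robot.wait(.2); st("open"); hand.set_gripper(.5)
p=robot.read_tcp_pos(); z=robot.read_tcp_rot()[:,2]
robot.move_l(p+M@[-.04,0,.035],vel=.1); robot.move_l(p+M@[-.085,0,.12],vel=.15); st("away")
tray_state(rackp(0,0),YR)
c=eyes.camera("side"); t=eyes.camera("top"); np.savez("top9.npz",**t)
A=cv2.resize(c["color"][110:190,215:295],(400,400),interpolation=cv2.INTER_CUBIC);B=cv2.resize(t["color"][130:250,140:260],(400,400),interpolation=cv2.INTER_CUBIC)
cv2.imwrite("pics/done.png",np.hstack([A,B]))
from meas import mask
P=cloud(c); L=(P-rackp(0,0))@M; q=L[mask(c,(95,100,30),(130,255,255))&(abs(L[...,0]+.04)<.05)&(abs(L[...,1])<.06)&(L[...,2]>-.01)&(L[...,2]<.08)]
print("side: grip top",q[:,2].max().round(4),"front x",q[:,0].min().round(4), "grip",q[q[:,2]>.03].mean(0).round(4),q[q[:,2]>.03].min(0).round(4),q[q[:,2]>.03].max(0).round(4))
P=cloud(t); L=(P-rackp(0,0))@M; q=L[mask(t,(95,100,30),(130,255,255))&(abs(L[...,0]+.04)<.05)&(abs(L[...,1])<.06)&(L[...,2]>-.01)&(L[...,2]<.08)]
g=q[q[:,2]>.03]; f=q[q[:,2]<.02]
print("top: grip",len(g),g.mean(0).round(4),g.min(0).round(4),g.max(0).round(4),"plate",len(f),f.min(0).round(4),f.max(0).round(4),np.median(f[:,2]).round(4))
```

```text
('wall', False, [-0.0, 0.0, -0.0001]) 23.28 0.134 [ 1.1 -0.  -1.9] [-0.3   0.82 -0.04]
('down', True, [0.0003, 0.0001, -0.0057]) 23.93 0.133 [-3.5 -0.7  5.2] [-0.24  0.46  0.02]
open 24.42 0.299 [-0.4  0.3  0.1] [-0.15  0.52  0.04]
away 26.2 0.499 [ 0.8 -0.5  0.4] [-0.25  0.51  0.03]
top 320 front-up rad -0.014 roll -0.004 underside dz mm -0.1 rect [-13.  -20.3] [ 85.5 147.6] 33.2 rear edge x 50.1 y edges [-55.9  53.4]
side 228 front-up rad 0.02 roll 0.032 underside dz mm 1.9 rect [  8.8 -16.9] [114.9 120.6] 89.7 rear edge x 63.8 y edges [-74.  38.]
side: grip top 0.0608 front x -0.0479 grip [-0.037  -0.0059  0.0484] [-0.0472 -0.014   0.0305] [-0.0202  0.0051  0.0608]
top: grip 55 [-0.037  -0.0004  0.0539] [-0.0505 -0.007   0.0333] [-0.0215  0.0086  0.0661] plate 228 [-0.0508 -0.0451 -0.0057] [-0.0114  0.0455  0.0177] 0.0073
```

View pics/done.png

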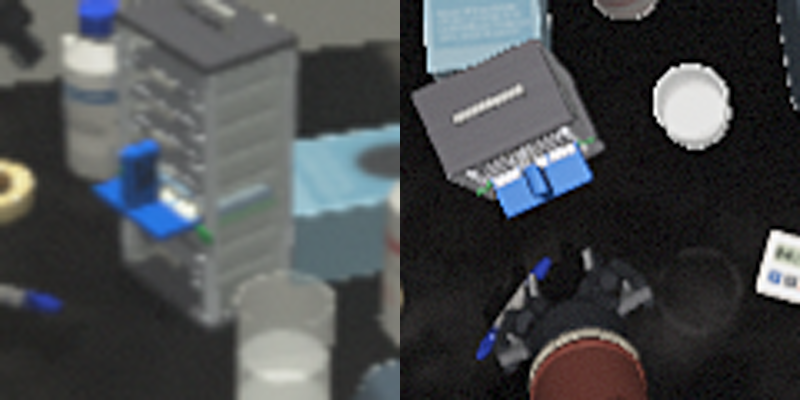

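The tray sits in the free slot with its grip outside the rack. It measures level, within about 1 mm in height and sideways, and the hand is clear. I'm handing it in.

Run:
```python
from rig import robot
print(robot.read_contact_force().round(1), robot.finish_job(), robot.read_time())
```

```text
the job is handed in; nothing more can be done
the job is handed in; nothing more can be done
```

The tray is off the shaker and released in the rack's free slot, and the job is handed in (verdict not shown). Last camera check: level, grip outside, about 1 mm off in height and sideways, roughly 3 mm from home depth; the back wall was never felt.

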